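# Put the chromatography column back in its own rack slot

### The arm

A 6-joint arm with a two-finger parallel gripper is mounted at the origin on the work surface. World frame = base frame: x ahead of the robot, y to its left, z up, the work surface at z = 0. Lengths are in mm, angles in rad, forces in N, time in s.
With the tool pointing down it reaches from about 300 to 775 mm from the base axis. Payload 14.6 kg.
Tool frame: the origin (TCP) lies on the mounting face of the last link; the fingertips stand 199 mm ahead of it and the grasp point (between the pads) lies 180 mm ahead of it; z points along the fingers, y is the line along which they close (so a half turn about z gives the same grasp; the last joint's range is limited). The gripper opens to 94 mm and grips with 3 to 60 N. Pads are 16 mm wide; open, the fingers measure 119 mm over their backs; the gripper's body (75 mm by 177 mm) begins 78 mm behind the grasp point.
Start: joints at [-1.415, 0.3, 1.521, -0, 1.321, -0.067], TCP at [121.523, -536.398, 404.646] pointing down, gripper open.
Joint ranges: [-3.03, 3.03], [-0.79, 2.21], [0.23, 2.52], [-1.04, 4.18], [0, 3.07], [-2.55, 2.55]. Speed limits (rad/s): [2.22, 2.22, 2.57, 3.14, 3.14, 3.14].

### API

Orientations are given as [roll, pitch, yaw] about the fixed x, y, z axes, in that order (R = Rz(yaw) Ry(pitch) Rx(roll)).
In Python, from cell import manip gives the robot as it stands. The module is installed in compiled form; this text tells all that it offers.
- The arm moves only by the shell command python3 -m creep 'ROWS' [FORCE]. ROWS is a JSON object of lists of equal length, an entry for each row: "slide": the shift along the world's x, y, z in cm, a list of three; "turn": the turn about the world's z in rad; "claw": the opening, from 0 (shut) to 1 (fully open). A call has 1 to 8 rows; each row shifts and turns the commanded pose from where the row before left it; what a row does not reach is not made up. A row lasts 1/8 s, in which the tool goes at most 62.5 mm and 10.7 degrees, less where a joint would pass 70% of its speed; a pose out of reach is approached as far as the arm can. A call with a gripper value outside its range is refused whole. The fingers move at their own pace and stop on an object; FORCE is the grip in N (left out, the last holds). Time passes only in rows, so rows that do not move let the fingers close. It gives the time, the measured TCP pose, the force, the opening and the grip force at its end, in the units of the state.
- manip.read_state(): the state, without advancing time (a new reading comes with each control period).
- manip.camera(name): name is "side" or "top" or "wrist"; returns (picture, depth): 420x560x3 uint8, red, green, blue; 420x560 float32, mm along the optical axis (not along the pixel's ray), 0 where there is no reading.
- manip.calibration(name): a dict with "intrinsics" (3x3 intrinsics, pixels), "pose" (4x4, takes a point from camera to world coordinates). Camera axes: x right, y up, looking along -z (the intrinsics and any distortion apply to the point x, -y, -z); pixel columns grow to the right and rows downward; lengths in mm; the calibration is good to about 2 mm. The wrist camera is an equidistant fisheye: a pixel r from the principal point sees the ray r / f radians off the axis. A picture is of the moment at which its call begins: read the wrist's pose just before it. calibration takes no time and is no camera call; for the wrist camera it gives the pose at the moment of the call.
- manip.sign_off(): hands the job in; it is judged then, once.
Trained networks look in the newest picture that a camera, given by its name, has taken for a name from the list of things; names that differ only in an ending like _2 or _b are one class to them, and where a whole thing is asked for, a point or a joint stands for the part that bears it (a point fixed in the world has none). Each returns a list of dicts, best first, with "score" (0 to 1); they miss things now and then, are a little off and sometimes report something else, mostly with a low value. They report only what shows in the picture. A call takes as long as a camera call. They do not tell look-alikes from the thing itself.
- manip.cut_out(query, camera): "mask" (420x560 bool, what is visible of it) and "position" ([column, row] in pixels, amid what is visible of it).
The state is a dict: "clock": time; "joints": joint angles; "qd": joint speeds; "effort": joint torques, N m; "eef_pos": TCP position; "eef_rot": TCP orientation; "wrist_force": force on the tool from outside, world axes, zero at the start; "moment": the same for the moment, N m; "finger_gap": finger opening in mm; "finger_force": force on a finger pad.
Only numpy, scipy, OpenCV 4.12 (cv2) and the standard library are available. Lean on these libraries where they do the work, as an engineer would, in place of code of your own. Each camera call takes 0.05 s, during which the arm holds its last target. There are 200 camera calls.

### The job

A steel chromatography column lies on the bench: return it to its own slot in the sloping rack, the one whose printed outline and pair of saddles match its length, laid down fully into both saddles with one end nut beyond each saddle; do not let it drop. Then swing the rack's keeper bail fully down over the columns so that they are held. Leave the other column in its slot and the rest of the bench as it stands.

Things in the scene. Friction and masses are not known exactly. Their poses are not given: they have to be found in the camera images.
- column: The column to put away: a bare steel tube 24 mm in diameter, 90 mm long between two hexagonal end nuts (38 mm across flats, 18 mm long), 126 mm overall, about 0.45 kg, paper band round its middle. It lies level on the bench on its nuts' flats, tube axis 19 mm up. Body x runs along the tube; both ends are alike. Origin below the middle of the tube, on the bench.
- column_center (a point): The centre of that column, on the tube axis midway between the nuts, and its centre of mass.
- rack: Fixed sloping rack, 195 mm front to back, 250 mm wide; origin under its centre on the bench. Rack x points level from its low front to its high back, y to its left. Three slot modules 78 mm apart along y, in an order that varies, all sloping 30 degrees, rising towards +x, mid-slope 70 mm up. Side posts at y = +-121 mm, 163 mm high, carry the bail.
- slot_medium: The column's own slot (fixed, frame parallel to the rack's, origin under its centre on the bench): white sloping plate 190 x 76 mm, black printed outline 126 mm long, two grey V saddles 8 mm thick, about 40 mm wide. Their outer faces are 80 mm apart: they fit between the column's nuts with 5 mm of play each way; 64 mm lie free between them. Seated, the tube axis is 36 mm off the plate.
- slot_medium_seat (a point): Where the centre of the column is when seated in its slot. Site x points up along the slope (30 degrees above level), y across, z square out of the slope (leaning 30 degrees from vertical towards the rack's front).
- slot_short: The slot module of a shorter column (away in use): empty, printed outline 96 mm long, outer faces of its saddles 50 mm apart. Otherwise like slot_medium.
- slot_long: The slot module of a longer column, which lies in it: printed outline 156 mm long, outer faces of its saddles 110 mm apart. Otherwise like slot_medium.
- long_column: A longer column (156 mm overall, tube and nuts of the same girth, 0.6 kg) lying loose in its own slot; to be left there. Origin 19 mm below its tube axis, body x along the tube.
- bail (a joint): Angle of the keeper bail: 0 = fully down, its bar lying across the tubes 4 mm clear of them; it starts raised, at 2.1 to 2.6 rad, and grows as the bail swings up and back (up to 2.75). The hinge is stiff (about 0.12 N m) and the bail stays where it is left.
- bail_hinge (a point): A point on the bail's hinge axis, which is parallel to rack y, 165 mm to the left (rack +y) of the rack's middle.
- bail_grip (a point): On the bail's round cross bar (10 mm thick, parallel to rack y, 70 mm from the hinge axis), mid-way along the 65 mm by which it sticks out beyond the rack's left side (rack +y, nearest the robot), to take it by. At joint 0 the bar lies from the hinge axis towards rack -x, 30 degrees below level; it rises over the top as the joint grows. The bail's side arms run at rack y = +-130 mm.
- spanner: Bystander: a steel spanner 150 mm long lying on the bench.
- beaker: Bystander: a glass beaker 70 mm wide and 85 mm high, upright on the bench.
- solvent: Bystander: a glass bottle 90 mm wide and 190 mm high.
- amber_jar: Bystander: an amber glass jar 60 mm wide and 85 mm high.
- vial_tray: Bystander: a grey divided tray 120 x 90 x 35 mm.
- carton: Bystander: a cardboard carton 100 x 140 x 35 mm.
Mind the look-alikes: they are no part of the job. Leave any yellow look-alike of the column alone. What is shaped like the slot_medium but pink is not meant.

How it is judged:
By the outcome, as a careful person would: the job done as asked, in the order asked, and still so for the second after the job is handed in, with the robot touching nothing.
It also fails if it takes over 61 s, if anything falls off the work surface, if the arm or the gripper's body presses on something with over 40 N, if the wrist force passes 120 N, or if a joint passes its speed limit or range.

## Working session

There is one attempt and no reset: what is moved stays moved. The work goes in short steps, Python scripts to look and compute and a shell command to move; the robot and the scene stay as the last step left them, time stands still between calls to the robot, and variables do not carry over. Pictures are saved under pics/ and viewed, at most 10 in all, crops included, and the job is handed in when it is done.

```bash
mkdir -p pics; cat > h.py <<'E'
import numpy as np, cv2
from cell import manip
def cloud(name,depth,cal):
    K=np.array(cal["intrinsics"]);P=np.array(cal["pose"])
    v,u=np.mgrid[0:420,0:560]
    x=(u-K[0,2])/K[0,0];y=(v-K[1,2])/K[1,1]
    if name=="wrist":
        r=np.hypot(x,y)+1e-9; t=np.tan(np.minimum(r,1.5))/r; x=x*t;y=y*t
    p=np.stack([x*depth,-y*depth,-depth],-1)
    return p@P[:3,:3].T+P[:3,3]
def shot(name,fn=None):
    cal=manip.calibration(name); im,d=manip.camera(name)
    if fn: cv2.imwrite("pics/"+fn,im[:,:,::-1])
    return im,d,cloud(name,d,cal)
def seg(q,name,c,d,n=2):
    out=[]
    for r in manip.cut_out(q,name)[:n]:
        m=cv2.erode(r["mask"].astype(np.uint8),np.ones((3,3)))>0
        m&=d>0
        out.append((r["score"],r["position"],c[m]))
    return out
E
python3 - <<'E'
from h import *
print(manip.read_state())
for n in("top","side"):
    im,d,c=shot(n,n+"0.png"); print(n,np.round(manip.calibration(n)["pose"],2).tolist(), manip.calibration(n).keys())
    for q in("column","slot_medium","slot_short","slot_long","long_column","bail","bail_grip","rack"):
        for s,p,pts in seg(q,n,c,d):
            if len(pts)>5: print(q,round(s,2),np.round(p),len(pts),np.round(np.median(pts,0)),np.round(pts.min(0)),np.round(pts.max(0)))
E
```

```text
{'clock': 0.0, 'joints': array([-1.41460428e+00,  3.00468680e-01,  1.52158996e+00, -2.67132012e-05,
        1.32073696e+00, -6.66199610e-02]), 'qd': array([-0.00030008, -0.00042255, -0.00042843,  0.00157724, -0.00153915,
        0.00123663]), 'effort': array([-1.53592387e-04, -5.31811166e+01, -3.52736771e+01,  7.08374265e-02,
        2.43608822e-02, -9.29064868e-05]), 'eef_pos': array([ 121.51386174, -536.36994747,  404.08377211]), 'eef_rot': array([-3.14039066e+00, -5.42636435e-05,  2.22818598e-01]), 'wrist_force': array([ 0.22984415, -0.25986429,  0.22225265]), 'moment': array([ 0.04041667, -0.01001463, -0.02940354]), 'finger_force': 0.0, 'finger_gap': 93.98297619542369}
top [[0.02, 0.99, -0.12, 340.35], [-1.0, 0.03, 0.01, -2.15], [0.01, 0.12, 0.99, 1428.14], [0.0, 0.0, 0.0, 1.0]] dict_keys(['intrinsics', 'pose'])
column 0.85 [368. 281.] 327 [ 325. -310.   32.] [ 289. -373.   19.] [ 359. -253.   47.]
column 0.7 [304. 204.] 302 [ 546. -116.   32.] [ 483. -134.   22.] [608. -98.  45.]
slot_medium 0.98 [140. 177.] 1401 [613. 355.  74.] [555. 269.  20.] [676. 436. 124.]
slot_medium 0.9
[... 934 characters left out ...]
[ 617. -435.    1.] [ 684. -369.   96.]
slot_medium 0.96 [239. 303.] 1030 [596. 416.  80.] [553. 250.   2.] [671. 445. 127.]
slot_medium 0.69 [266. 167.] 215 [ 642. -387.   57.] [ 618. -426.    6.] [ 666. -369.   96.]
slot_short 0.85 [260. 249.] 647 [573. 186.  84.] [538.  50.  15.] [618. 199. 125.]
slot_long 0.82 [284. 257.] 600 [495. 174.  77.] [463.  49.  10.] [545. 187. 123.]
long_column 0.73 [284. 231.] 131 [504. 141. 141.] [482.  14.  74.] [529. 156. 161.]
bail 0.61 [268. 214.] 76 [539. 156. 227.] [425. 138. 218.] [700. 183. 231.]
bail_grip 0.6 [260. 213.] 143 [560. 158. 226.] [398. 128. 171.] [702. 184. 232.]
rack 0.97 [271. 269.] 352 [529. 177.  11.] [425. -81.  -1.] [742. 222. 230.]
```

```bash
python3 - <<'E'
import cv2
for n in("top","side"):
    im=cv2.imread(f"pics/{n}0.png"); cr=im[110:330,80:460]if n=="top" else im[120:340,160:460]
    cv2.imwrite(f"pics/{n}1.png",cv2.resize(cr,None,fx=2.1,fy=2.1,interpolation=cv2.INTER_CUBIC))
E
```

```text
(no output)
```

View pics/top1.png

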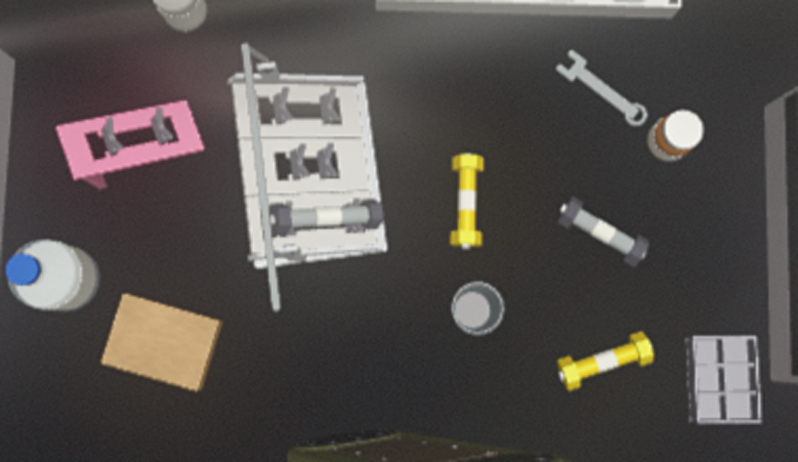

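View pics/side1.png

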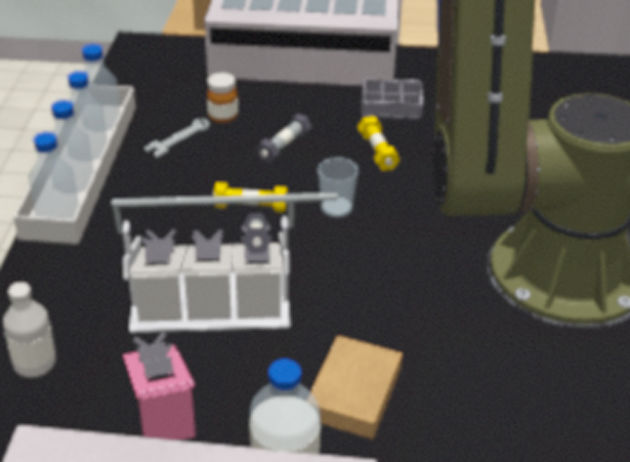

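The top crop shows the grey column at about full-frame pixel (368,220), with two yellow look-alikes at (304,204) and (368,281). The white rack runs from about (190,145) to (265,235): medium slot at the far end, short in the middle, long column nearest the robot. The bail bar is raised and its free end is at about (211,256). In the side crop the bail stands up over the rack's high end, and the pink rack stands apart.

```bash
python3 - <<'E'
from h import *
im,d,c=shot("top")
def ax(p):
    q=p[:,:2]-p[:,:2].mean(0); w,v=np.linalg.eigh(q.T@q); return np.arctan2(v[1,1],v[0,1])
m=np.zeros(d.shape,bool); m[200:245,340:400]=1; m&=(c[...,2]>8)&(c[...,2]<60)&(d>0)
n,l,st,ce=cv2.connectedComponentsWithStats(m.astype(np.uint8))
for i in range(1,n):
    if st[i,4]>40:
        p=c[l==i]; a=ax(p); e=(p[:,:2]-p[:,:2].mean(0))@[np.cos(a),np.sin(a)]
        mid=(e.max()+e.min())/2; print("col",st[i],np.round(p.mean(0)),p[:,:2].mean(0)+mid*np.array([np.cos(a),np.sin(a)]),"ang",a,np.ptp(e),np.percentile(p[:,2],95))
for q in("slot_medium","slot_short","slot_long","long_column","bail"):
    for s,p,pts in seg(q,"top",c,d,3):
        if len(pts)<20: continue
        print(q,round(s,2),p,"ang",round(ax(pts),3),np.round(pts.mean(0),1))
        if q.startswith("slot"):
            # plane fit by RANSAC-ish
            best=0
            rng=np.random.default_rng(0)
            for k in range(300):
                a,b,e=pts[rng.choice(len(pts),3)]; nn=np.cross(b-a,e-a); L=np.linalg.norm(nn)
                if L<100: continue
                nn/=L; nn*=np.sign(nn[2]); inl=abs((pts-a)@nn)<2.5
                if inl.sum()>best: best=inl.sum(); B=(nn,inl)
            P=pts[B[1]];u,s_,v=np.linalg.svd(P-P.mean(0)); nn=v[2]*np.sign(v[2,2])
            print("  plane n",np.round(nn,3),"tilt",np.degrees(np.arccos(nn[2])),"updir",np.arctan2(-nn[1],-nn[0]),P.mean(0),best)
            h=(pts-P.mean(0))@nn; S=pts[h>8]; print("  saddle pts",len(S),S.mean(0) if len(S) else"")
            r=cv2.minAreaRect(P[:,:2].astype(np.float32)); print("  rect",r)
    if q=="bail":
        b=pts[pts[:,2]>215]; print(" bar",ax(b),b.mean(0),b.min(0),b.max(0))
m=(c[...,2]>205)&(c[...,2]<250)&(c[...,0]>350)&(c[...,0]<780)&(c[...,1]>90)&(c[...,1]<230)&(d>0)
b=c[m]; print("bar2",len(b),ax(b),b.mean(0),b[b[:,0].argmin()],b[b[:,0].argmax()])
E
```

```text
col [345 203  44  34 445] [ 507. -311.   30.] [ 506.35532525 -310.89923817] ang 1.0573835689828903 133.33201730922138 40.13527213618499
slot_medium 0.93 [219.5, 163.7] ang 1.746 [657.7 117.8  73.3]
  plane n [ 0.07  -0.499  0.864] tilt 30.22727668330356 updir 1.7106483234762786 [656.66270977 119.81608762  70.20900123] 701
  saddle pts 180 [661.09698048 110.63286549  92.68901214]
  rect ((657.1663818359375, 122.89990234375), (72.894775390625, 162.1886749267578), 10.382585525512695)
slot_medium 0.56 [140.9, 174.6] ang 1.969 [611.4 355.1  74.3]
  plane n [ 0.226 -0.449  0.864] tilt 30.187853934173898 updir 2.0376863413393407 [610.51136367 356.12466326  72.53371895] 804
  saddle pts 168 [619.81301134 341.37447851  91.57810326]
  rect ((614.2596435546875, 352.27447509765625), (74.53326416015625, 160.484130859375), 22.972135543823242)
slot_short 0.94 [228.8, 187.2] ang 1.708 [581.8 105.8  73.3]
  plane n [ 0.083 -0.494  0.866] tilt 30.036222033667475 updir 1.7363965299554427 [581.14495916 107.92273391  70.84278031] 693
  saddle pts 185 [584.18921293  97.68416756  92.43626477]
  rect ((581.
[... 158 characters left out ...]
ane n [ 0.078 -0.504  0.86 ] tilt 30.67544891672375 updir 1.7249069011837763 [499.62698069  97.96958399  72.0263974 ] 367
  saddle pts 40 [506.05136804  70.76897071  91.86149408]
  rect ((505.7308044433594, 98.136474609375), (69.35993957519531, 159.5895538330078), 8.817984580993652)
long_column 0.59 [241.3, 213.3] ang 1.724 [507.7  75.8 114.6]
bail 0.59 [202.7, 195.3] ang -2.987 [537.1 150.7 225.7]
 bar -2.985928158420892 [534.08901786 150.68123741 227.30163316] [385.53719864 126.79601579 220.56045173] [701.22800671 178.82986773 232.97117533]
bar2 509 -2.9856876152667375 [540.82945872 152.03102149 225.96613106] [378.0317908  127.06019771 225.02758648] [706.69345698 176.1994255  226.99513027]
```

```bash
python3 -m creep '{"slide":[[4.8,2.8,-1.3],[4.8,2.8,-1.3],[4.8,2.8,-1.3],[4.8,2.8,-1.3],[4.8,2.8,-1.3],[4.8,2.8,-1.3],[4.8,2.8,-1.3],[4.8,2.8,-1.3]],"turn":[0.104,0.104,0.104,0.104,0.104,0.104,0.104,0.104],"claw":[1,1,1,1,1,1,1,0.8]}' 20
python3 -m creep '{"slide":[[0,0,0],[0,0,0]],"turn":[0,0],"claw":[0.8,0.8]}'
python3 - <<'E'
from h import *
s=manip.read_state(); im,d,c=shot("wrist","w0.png"); print(s["eef_pos"],s["eef_rot"],s["clock"])
print(np.round(manip.calibration("wrist")["pose"],2).tolist(),manip.calibration("wrist")["intrinsics"])
m=(c[...,2]>25)&(c[...,2]<60)&(d>0)&(np.hypot(c[...,0]-506,c[...,1]+311)<90)
p=c[m][:,:2]; q=p-p.mean(0); w,v=np.linalg.eigh(q.T@q); a=v[:,1]; e=q@a; f=q@v[:,0]
print(m.sum(),p.mean(0),np.arctan2(a[1],a[0]),np.percentile(e,[.5,99.5]),np.percentile(f,[1,99]),p.mean(0)+a*np.percentile(e,[.5,99.5]).mean()+v[:,0]*np.percentile(f,[1,99]).mean())
E
```

```text
clock: 2.2
eef_pos: [507.0, -311.2, 300.3]
eef_rot: [3.141, 0.0, 1.058]
wrist_force: [-0.3, -1.3, 0.2]
finger_gap: 87.3
finger_force: 0.0
clock: 2.45
eef_pos: [505.3, -312.6, 300.6]
eef_rot: [-3.141, 0.0, 1.054]
wrist_force: [-0.1, -0.7, -0.6]
finger_gap: 75.3
finger_force: 0.0
[ 505.27200216 -312.57203074  300.6262478 ] [-3.14131793e+00  1.32821381e-04  1.05428133e+00] 2.45
[[0.87, 0.48, 0.12, 539.8], [-0.49, 0.84, 0.21, -253.16], [-0.0, -0.24, 0.97, 280.25], [0.0, 0.0, 0.0, 1.0]] [[325.1922621    0.         270.32430367]
 [  0.         325.1922621  208.08961749]
 [  0.           0.           1.        ]]
4639 [ 507.64609628 -311.66165445] 1.063513149804959 [-65.18835139  59.99736144] [-16.99211356  17.21473558] [ 506.28790017 -313.87621708]
```

View pics/w0.png

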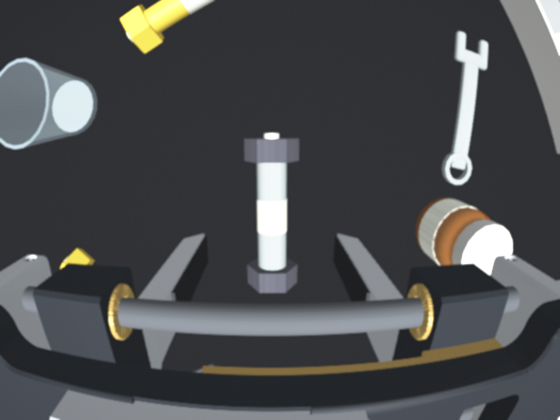

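The wrist view shows the column centred between the fingers: tube at pixel (272,214), nuts at (272,150) and (272,276), with nothing near the fingers. I'll go down, grip and lift.

```bash
python3 -m creep '{"slide":[[0.1,0,-3.2],[0,0,-3.2],[0,0,-2.0],[0,0,-1.2],[0,0,0],[0,0,0]],"turn":[0.006,0,0,0,0,0],"claw":[0.7,0.7,0.7,0.7,0.6,0.4]}' 25
python3 -m creep '{"slide":[[0,0,0],[0,0,0],[0,0,0],[0,0,0]],"turn":[0,0,0,0],"claw":[0.1,0.1,0.1,0.1]}' 25
python3 - <<'E'
from h import *
im,d,c=shot("wrist","w1.png"); s=manip.read_state(); print(s)
E
```

```text
clock: 3.25
eef_pos: [506.7, -312.6, 205.7]
eef_rot: [3.14, 0.0, 1.061]
wrist_force: [-0.1, 0.2, 0.5]
finger_gap: 50.0
finger_force: 0.0
clock: 3.75
eef_pos: [506.5, -312.4, 204.9]
eef_rot: [3.141, 0.0, 1.061]
wrist_force: [-0.7, 1.4, 4.0]
finger_gap: 23.5
finger_force: 25.0
{'clock': 3.8, 'joints': array([-6.14149645e-01,  6.27844483e-01,  1.54789552e+00,  2.99531359e-05,
        9.65753320e-01, -1.04223957e-01]), 'qd': array([-0.00045885, -0.00033268, -0.00061751, -0.0019141 , -0.00027946,
       -0.00226918]), 'effort': array([-1.17453849e-01, -6.18319416e+01, -2.83622700e+01,  6.31355401e-02,
       -6.13556597e-01,  1.47187774e-02]), 'eef_pos': array([ 506.55220798, -312.39109345,  204.926226  ]), 'eef_rot': array([ 3.14149130e+00, -1.41697347e-05,  1.06085360e+00]), 'wrist_force': array([-2.46474481,  1.4891601 ,  5.59899342]), 'moment': array([ 0.25623951,  0.35145278, -0.01630232]), 'finger_force': 25.000899732112885, 'finger_gap': 23.33030677759016}
```

```bash
python3 -m creep '{"slide":[[0,0,2],[0,0,4],[0,0,4],[0,0,4]],"turn":[0,0,0,0],"claw":[0.1,0.1,0.1,0.1]}' 25
python3 -m creep '{"slide":[[2,4.5,0],[2,4.5,0],[2,4.5,0],[2,4.5,0],[2,4.5,0],[2,4.5,0],[2,4.5,0],[2.3,4.3,0]],"turn":[0.083,0.083,0.083,0.083,0.083,0.083,0.083,0.085],"claw":[0.1,0.1,0.1,0.1,0.1,0.1,0.1,0.1]}'
python3 -m creep '{"slide":[[0,0,0],[0,0,0],[0,0,0]],"turn":[0,0,0],"claw":[0.1,0.1,0.1]}'
python3 - <<'E'
from h import *
s=manip.read_state(); im,d,c=shot("wrist","w2.png"); print(s["eef_pos"],s["eef_rot"],s["clock"],s["wrist_force"])
np.savez("w2.npz",im=im,d=d,c=c)
psi=1.7265;u=np.array([np.cos(psi),np.sin(psi)]);v=np.array([-u[1],u[0]])
for q in("slot_medium","slot_short","column","bail","bail_hinge"):
    for sc,p,pts in seg(q,"wrist",c,d):
        if len(pts)<20: continue
        U=pts[:,:2]@u;V=pts[:,:2]@v
        print(q,round(sc,2),np.round(p),len(pts),"U",np.percentile(U,[1,50,99]).round(1),"V",np.percentile(V,[1,50,99]).round(1),"Z",np.percentile(pts[:,2],[1,50,99]).round(1))
E
```

```text
clock: 4.3
eef_pos: [506.3, -312.2, 346.8]
eef_rot: [3.142, -0.0, 1.061]
wrist_force: [0.9, 0.1, -4.2]
finger_gap: 23.4
finger_force: 25.0
clock: 5.3
eef_pos: [669.8, 47.2, 345.6]
eef_rot: [3.141, 0.0, 1.73]
wrist_force: [1.0, -0.9, -4.3]
finger_gap: 23.2
finger_force: 25.0
clock: 5.68
eef_pos: [669.3, 44.6, 345.1]
eef_rot: [3.142, 0.0, 1.725]
wrist_force: [0.6, 0.1, -4.5]
finger_gap: 23.1
finger_force: 25.0
[669.2622571   44.56402216 345.06243893] [3.14156473e+00 8.00861329e-05 1.72521121e+00] 5.675 [ 0.58318071  0.05154033 -4.53235036]
slot_medium 0.84 [272.  73.] 15242 U [-58.6  52.6  96.5] V [-705.3 -669.1 -632.8] Z [ 26.6  96.7 120. ]
slot_short 0.77 [174.  97.] 18506 U [-63.   34.2  97.1] V [-628.7 -595.7 -555.6] Z [ 24.2  88.  116.2]
column 0.6 [83.  2.] 2251 U [45.6 60.7 67.7] V [-722.5 -597.7 -558.9] Z [158.9 221.6 227.4]
column 0.56 [271. 223.] 10098 U [-121.4  -37.2    2.8] V [-688.1 -668.9 -649.1] Z [160.5 170.1 178.5]
bail 0.9 [82.  3.] 2222 U [45.6 60.7 67.7] V [-722.3 -597.6 -558.9] Z [158.9 221.7 227.4]
bail_hinge 0.86 [323.  72.] 9605 U [-78.   47.2  94.1] V [-722.2 -708.8 -469. ] Z [  4.5 122.7 226.8]
```

View pics/w2.png

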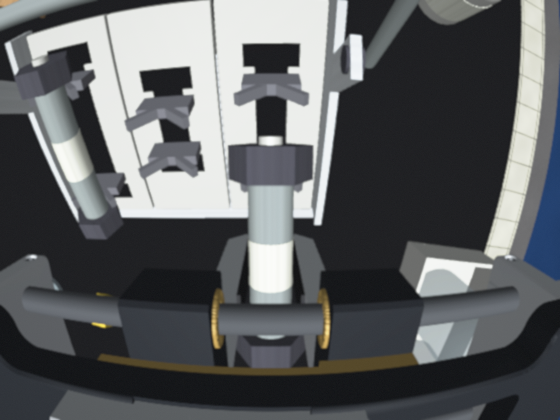

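The wrist view shows the held column pointing straight at the medium slot: upper nut at (270,165), slot saddle at (271,90), printed outline up to (271,45). The bar is just out of view at the top. Next I'll work out the distance along the slope.

```bash
python3 - <<'E'
from h import *
z=np.load("w2.npz");im=z["im"];d=z["d"];c=z["c"]
psi=1.7265;u=np.array([np.cos(psi),np.sin(psi)]);v=np.array([-u[1],u[0]])
U=c[...,:2]@u;V=c[...,:2]@v;Z=c[...,2]; g=im.mean(-1)
pl=(abs(V+669)<37)&(U>-70)&(U<110)&(d>0)
# plane with known slope: Z=70+tan30*(U-U0) on bright plate pixels
b=pl&(g>150)&(Z<130)&(U>0); A=np.polyfit(U[b],Z[b],1); print("fit",A,"atan",np.degrees(np.arctan(A[0])),"U@70",(70-A[1])/A[0],b.sum())
U0=(70-A[1])/A[0]; s=(U-U0)*.866+(Z-70)*.5; h=-(U-U0)*.5+(Z-70)*.866
on=pl&(abs(h)<4); print("plate s",np.percentile(s[on],[.2,99.8]))
dark=on&(g<60)&(abs(V+669)<15)&(s>20); print("dark s",np.percentile(s[dark],[1,99]),dark.sum())
sad=pl&(h>8)&(h<60)&(s>20)&(s<70)&(Z<140); print("saddle s",np.percentile(s[sad],[1,5,50,95,99]),"h max",np.percentile(h[sad],99),"V",np.percentile(V[sad],[1,99]))
col=(abs(V+669)<6)&(Z>140)&(U>-130)&(U<20)&(d>0)
for k in np.arange(-125,12,3):
    m=col&(U>=k)&(U<k+3)
    if m.sum()>3: print(int(k),round(float(np.percentile(Z[m],90)),1),int(g[m].mean()),end=" | ")
bar=(Z>205)&(Z<240)&(U>30)&(U<100)&(V>-800)&(d>0); print("\nbar U",np.percentile(U[bar],[5,50,95]),"Z",np.percentile(Z[bar],[5,50,95]))
E
```

```text
fit [ 0.56537937 61.24945461] atan 29.482922223138353 U@70 15.477298658003766 9933
plate s [-93.50112424  93.96895816]
dark s [20.49504126 62.06812118] 1183
saddle s [31.86033956 32.60159849 38.80256085 40.24507092 40.46978018] h max 38.5166928122396 V [-691.87815769 -646.41378327]
-125 177.6 93 | -122 177.9 97 | -119 178.0 97 | -116 178.0 97 | -113 178.1 98 | -110 177.9 91 | -107 177.1 84 | -83 170.4 189 | -80 170.8 193 | -77 171.0 218 | -74 170.9 248 | -71 170.9 248 | -68 171.1 248 | -65 171.0 248 | -62 171.0 249 | -59 171.2 249 | -56 171.1 249 | -53 171.1 249 | -50 171.0 231 | -47 170.7 194 | -44 270.3 108 | -41 284.2 103 | -38 283.3 49 | -35 260.4 104 | -32 258.2 115 | -29 170.6 194 | -26 170.7 194 | -23 170.6 194 | -20 170.9 179 | -17 177.9 101 | -14 178.2 99 | -11 178.1 99 | -8 178.3 99 | -5 178.1 99 | -2 178.3 99 | 1 177.8 174 | 4 164.9 215 | 
bar U [58.86504166 61.59157703 67.05843041] Z [207.60997288 224.1036393  226.8974241 ]
```

```bash
python3 -m creep '{"slide":[[-0.3,2,0],[-0.5,3,0],[-0.2,1.35,0],[0,0,-1.5],[0,0,-1],[0,0,0],[0,0,0]],"turn":[0.001,0,0,0,0,0,0],"claw":[0.1,0.1,0.1,0.1,0.1,0.1,0.1]}' 15
python3 - <<'E'
from h import *
s=manip.read_state(); im,d,c=shot("wrist","w3.png")
psi=1.7265;u=np.array([np.cos(psi),np.sin(psi)]);v=np.array([-u[1],u[0]])
print(s["eef_pos"],s["eef_rot"],s["wrist_force"],"TCP U,V",s["eef_pos"][:2]@u,s["eef_pos"][:2]@v)
U=c[...,:2]@u;V=c[...,:2]@v;Z=c[...,2];g=im.mean(-1)
for k in np.arange(-62,75,3):
    m=(abs(V+669)<6)&(Z>100)&(Z<200)&(U>=k)&(U<k+3)&(d>0)
    if m.sum()>3: print(int(k),round(float(np.percentile(Z[m],90)),1),int(g[m].mean()),end=" | ")
E
```

```text
clock: 6.85
eef_pos: [659.7, 108.5, 319.8]
eef_rot: [3.141, 0.0, 1.727]
wrist_force: [-0.5, -0.8, -3.3]
finger_gap: 23.5
finger_force: 15.0
[659.70400828 108.54841112 319.77811773] [3.14137348e+00 2.30302076e-05 1.72704635e+00] [-0.49057985 -0.83960699 -3.28011063] TCP U,V 4.931467485261223 -668.5565172276476
-59 152.5 83 | -56 152.8 85 | -53 152.8 85 | -50 153.0 85 | -47 152.8 86 | -44 152.3 66 | -41 146.4 147 | -20 144.6 160 | -17 145.3 169 | -14 145.5 173 | -11 145.8 225 | -8 145.7 236 | -5 145.8 236 | -2 145.9 236 | 1 145.7 236 | 4 145.9 236 | 7 145.6 236 | 10 145.8 236 | 13 145.8 236 | 16 145.6 187 | 19 145.3 171 | 22 145.5 171 | 25 145.5 171 | 28 145.6 171 | 31 145.5 171 | 34 145.5 171 | 37 145.5 171 | 40 145.5 171 | 43 145.5 171 | 46 152.5 132 | 49 152.9 101 | 67 139.5 184 | 70 102.7 203 | 73 104.3 217 |
```

View pics/w3.png

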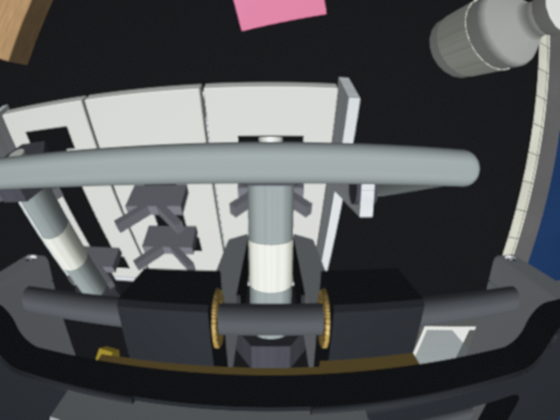

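The wrist view shows the column over the slot between the saddle prongs at (225,205) and (310,205), with the bail bar crossing well above at row 165. I'll lower it slowly and let it pivot on the upper saddle.

```bash
python3 -m creep '{"slide":[[0,0,-0.4],[0,0,-0.4],[0,0,-0.3],[0,0,-0.3],[0,0,-0.2],[0,0,0]],"turn":[0,0,0,0,0,0],"claw":[0.1,0.1,0.1,0.1,0.1,0.1]}' 12
python3 -m creep '{"slide":[[0,0,-0.2],[0,0,-0.2],[0,0,-0.2],[0,0,0]],"turn":[0,0,0,0],"claw":[0.1,0.1,0.1,0.1]}' 12
cat > look.py <<'E'
from h import *
s=manip.read_state(); im,d,c=shot("wrist","wl%d.png"%(s["clock"]*100))
psi=1.7265;u=np.array([np.cos(psi),np.sin(psi)]);v=np.array([-u[1],u[0]])
print(s["eef_pos"],s["wrist_force"],s["moment"],"TCP U,V",s["eef_pos"][:2]@u,s["eef_pos"][:2]@v)
U=c[...,:2]@u;V=c[...,:2]@v;Z=c[...,2];g=im.mean(-1)
for k in np.arange(-65,75,3):
    m=(abs(V+669)<6)&(Z>60)&(Z<200)&(U>=k)&(U<k+3)&(d>0)
    if m.sum()>3: print(int(k),round(float(np.percentile(Z[m],90)),1),int(g[m].mean()),end=" | ")
E
python3 look.py
```

```text
clock: 7.65
eef_pos: [659.6, 109.0, 303.7]
eef_rot: [3.141, 0.0, 1.728]
wrist_force: [1.3, -0.8, -3.4]
finger_gap: 23.5
finger_force: 12.0
clock: 8.15
eef_pos: [659.5, 109.2, 297.4]
eef_rot: [-3.141, -0.0, 1.728]
wrist_force: [1.6, -0.6, -3.2]
finger_gap: 23.6
finger_force: 12.0
[659.53358149 109.18031473 297.41628754] [ 1.62375756 -0.57440955 -3.15869858] [-0.09760337 -0.31870285 -0.07435979] TCP U,V 5.582155718249652 -668.4861447895961
-65 106.3 65 | -62 107.6 76 | -59 108.9 80 | -56 109.6 80 | -53 110.9 80 | -50 111.8 80 | -47 112.6 80 | -23 113.9 155 | -20 114.9 160 | -17 116.2 164 | -14 117.6 218 | -11 118.7 227 | -8 119.6 228 | -5 120.8 228 | -2 122.0 228 | 1 122.9 228 | 4 123.8 228 | 7 125.1 228 | 10 126.1 206 | 13 126.9 160 | 16 127.9 160 | 19 129.2 160 | 22 130.3 160 | 25 131.2 160 | 28 132.2 160 | 31 133.6 160 | 34 134.5 158 | 37 143.5 106 | 40 144.1 83 | 64 134.4 116 | 67 129.0 70 | 70 102.6 189 | 73 104.1 205 |
```

```bash
python3 -m creep '{"slide":[[0.03,-0.2,-0.2],[0.03,-0.2,-0.2],[0.02,-0.1,-0.2],[0,0,-0.2],[0,0,-0.1],[0,0,0]],"turn":[0,0,0,0,0,0],"claw":[0.1,0.1,0.1,0.1,0.1,0.1]}' 12
python3 look.py
```

```text
clock: 8.95
eef_pos: [660.4, 104.0, 289.1]
eef_rot: [3.141, 0.0, 1.728]
wrist_force: [-0.9, -1.3, 2.9]
finger_gap: 23.5
finger_force: 12.0
[660.37512055 104.02366711 289.07623803] [-0.94242474 -1.27403578  2.93267569] [-0.16106129 -0.05723528 -0.01029367] TCP U,V 0.3573879392860988 -668.5178347887789
-35 95.9 139 | -32 98.2 149 | -29 100.1 150 | -26 102.0 150 | -23 103.8 153 | -20 105.6 197 | -17 107.4 220 | -14 109.0 220 | -11 110.9 219 | -8 112.8 219 | -5 114.6 219 | -2 116.3 219 | 1 117.7 219 | 4 119.1 168 | 7 120.9 151 | 10 122.6 151 | 13 124.2 151 | 16 126.2 151 | 19 127.8 151 | 22 129.5 149 | 25 199.8 66 | 28 199.6 81 | 31 143.3 78 | 34 144.9 78 | 37 146.8 78 | 40 148.4 78 | 43 149.1 60 | 46 145.9 60 | 73 104.5 182 |
```

```bash
python3 -m creep '{"slide":[[0,0,-0.1],[0,0,0],[0,0,0],[0,0,0],[0,0,0],[0,0,0]],"turn":[0,0,0,0,0,0],"claw":[0.25,0.3,0.36,0.42,0.42,0.42]}' 6
python3 look.py
python3 -m creep '{"slide":[[0,0,1],[0,0,2],[0,0,4],[0,0,5],[0,0,5]],"turn":[0,0,0,0,0],"claw":[0.42,0.42,0.42,0.42,0.42]}' 6
python3 look.py; ls pics
```

```text
clock: 9.75
eef_pos: [660.3, 104.1, 287.6]
eef_rot: [-3.141, -0.0, 1.728]
wrist_force: [0.0, -0.2, 0.7]
finger_gap: 39.6
finger_force: 0.0
[660.31878408 104.11443776 287.57931265] [ 0.04156893 -0.21751571  0.70313334] [-0.0070042  -0.08407515  0.02185729] TCP U,V 0.4557969031361324 -668.4762561311816
-65 87.0 71 | -32 98.2 143 | -29 99.6 150 | -26 101.9 150 | -23 103.5 154 | -20 105.9 201 | -17 107.3 218 | -14 109.3 218 | -11 110.5 219 | -8 113.0 219 | -5 114.4 218 | -2 116.2 219 | 1 117.8 217 | 4 119.1 168 | 7 120.9 150 | 10 122.7 150 | 13 124.4 150 | 16 126.1 150 | 19 128.0 150 | 22 129.5 149 | 25 199.8 55 | 28 199.6 68 | 31 143.2 78 | 34 145.1 78 | 37 146.9 78 | 40 148.4 78 | 43 148.9 59 | 46 145.9 71 | 73 104.7 175 | clock: 10.42
eef_pos: [659.7, 104.0, 461.1]
eef_rot: [3.14, 0.0, 1.728]
wrist_force: [0.2, -0.4, 0.1]
finger_gap: 39.5
finger_force: 0.0
[659.74695137 104.04380903 461.13328635] [ 0.15553724 -0.42707976  0.07322086] [-0.02303729 -0.11551562 -0.00539781] TCP U,V 0.4746997130612556 -667.9003883014474
-65 88.2 99 | -62 89.8 101 | -59 91.2 101 | -56 93.1 100 | -53 94.8 88 | -50 94.9 91 | -47 90.0 173 | -44 91.6 193 | -41 93.8 193 | -38 95.2 192 | -35 97.3 193 | -32 98.6 192 | -29 100.8 192 | -26 102.1 193 | -23 103.6 215 | -20 106.1 243 | -17 107.6 248 | -14 109.2 248 | -11 111.1 248 | -8 113.0 248 | -5 114.2 248 | -2 115.7 248 | 1 117.6 242 | 4 119.2 205 | 7 120.3 192 | 10 122.4 192 | 13 124.4 192 | 16 126.0 192 | 19 128.2 192 | 22 129.6 192 | 25 131.0 165 | 28 141.7 107 | 31 143.8 101 | 34 145.1 101 | 37 146.7 101 | 40 148.5 99 | 43 149.3 77 | 46 145.4 72 | 49 139.5 155 | 52 139.0 193 | 55 136.3 165 | 70 102.4 215 | 73 104.4 238 | side0.png
side1.png
top0.png
top1.png
w0.png
w1.png
w2.png
w3.png
wl1042.png
wl815.png
wl894.png
wl975.png
```

The column is seated at the slope angle (about 30°), with its band centred on the seat. Next, the bail.

```bash
python3 -m creep '{"slide":[[-3.1,0.3,0],[-3.1,0.3,0],[-3.1,0.3,0],[-3.1,0.3,0],[-3.1,0.3,0],[-3.1,0.3,0],[-3.1,0.3,0],[-3.2,0.3,0]],"turn":[-0.1745,-0.1745,-0.1745,-0.1745,-0.1745,-0.1745,-0.1745,-0.1745],"claw":[0.42,0.42,0.42,0.42,0.42,0.42,0.42,0.42]}' 6
python3 -m creep '{"slide":[[0,0,0],[0,0,0],[0,0,0],[0,0,0]],"turn":[-0.1745,0,0,0],"claw":[0.42,0.42,0.42,0.42]}'
python3 - <<'E'
from h import *
s=manip.read_state(); im,d,c=shot("wrist","w4.png")
psi=1.7265;u=np.array([np.cos(psi),np.sin(psi)]);v=np.array([-u[1],u[0]])
print(s["eef_pos"],s["eef_rot"],"TCP U,V",s["eef_pos"][:2]@u,s["eef_pos"][:2]@v)
U=c[...,:2]@u;V=c[...,:2]@v;Z=c[...,2]
for a in range(-600,-390,25):
    m=(V>=a)&(V<a+25)&(Z>195)&(Z<250)&(U>30)&(U<110)&(d>0)
    if m.sum()>5: print("bar",a,m.sum(),np.percentile(U[m],[2,50,98]).round(1),np.percentile(Z[m],[2,50,98]).round(1))
for q in("bail","bail_hinge","bail_grip"):
    for r in manip.cut_out(q,"wrist")[:1]:
        print(q,r["score"],r["position"])
m=(V>-470)&(V<-452)&(Z>130)&(Z<235)&(d>0)&(U>-20)&(U<120)
for z in range(130,235,8):
    k=m&(Z>=z)&(Z<z+8)
    if k.sum()>5: print("arm z",z,k.sum(),np.percentile(U[k],[2,50,98]).round(1),np.percentile(V[k],[2,98]).round(1))
E
```

```text
clock: 11.48
eef_pos: [410.0, 128.1, 458.9]
eef_rot: [3.141, -0.002, 0.326]
wrist_force: [-0.3, -0.0, 0.1]
finger_gap: 39.8
finger_force: 0.0
clock: 11.98
eef_pos: [411.5, 128.0, 457.7]
eef_rot: [3.142, 0.0, 0.159]
wrist_force: [1.0, -0.4, 0.3]
finger_gap: 39.7
finger_force: 0.0
[411.48847454 128.03807116 457.72069462] [3.14155728e+00 3.85120863e-05 1.59385859e-01] TCP U,V 62.67745227511039 -426.3660977670007
bar -600 203 [61.1 65.7 70.4] [221.9 225.4 227.6]
bar -575 527 [61.  65.6 70.3] [222.8 225.4 227.5]
bar -550 570 [61.  65.5 70.7] [222.3 225.5 227.5]
bar -525 604 [60.9 65.4 70.7] [221.8 225.5 227.3]
bar -500 567 [60.8 65.3 69.9] [222.4 225.4 227.3]
bar -475 622 [56.8 64.6 70. ] [199.  225.4 227.3]
bar -450 509 [61.1 65.3 70.1] [222.3 225.6 227.3]
bar -425 463 [61.  65.3 70.3] [222.5 225.7 227.4]
bar -400 116 [61.  65.3 70.3] [222.7 225.5 227.1]
bail 0.66 [263.8, 139.3]
bail_hinge 0.98 [266.7, 151.4]
bail_grip 0.62 [264.9, 138.7]
arm z 130 24 [84.4 88.6 92. ] [-470.  -467.4]
arm z 154 106 [36.4 46.5 58.4] [-469.9 -459.5]
arm z 162 55 [39.1 48.4 59.3] [-469.3 -460.2]
arm z 170 25 [47.8 49.8 54.3] [-465.1 -458.9]
arm z 178 25 [50.7 51.7 56.1] [-465.1 -458.9]
arm z 186 24 [52.6 54.2 57.8] [-465.1 -458.8]
arm z 194 31 [54.4 56.  59.3] [-465.1 -459.2]
arm z 202 26 [56.8 58.3 59.8] [-464.9 -459. ]
arm z 210 16 [58.4 59.5 59.9] [-463.4 -458.5]
arm z 218 267 [60.6 64.6 70. ] [-469.6 -452.5]
arm z 226 130 [62.6 65.3 68.5] [-469.5 -452.7]
```

View pics/w4.png

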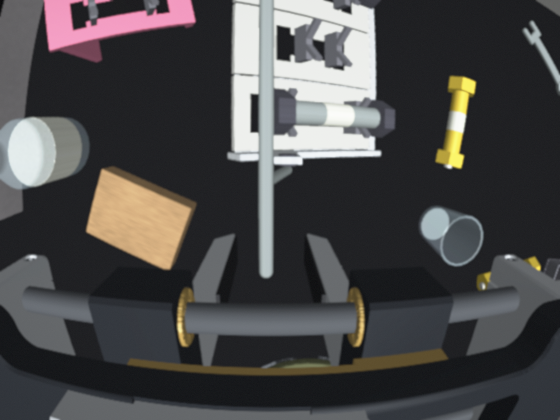

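View pics/wl1042.png

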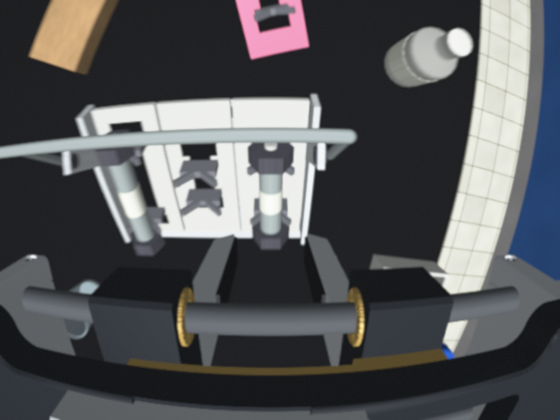

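The first view shows the bail bar running from (265,0) to (266,275), midway between the open fingers. The second shows both columns in their slots, with the medium one's nuts outside its saddles at (270,157) and (270,240). I'll work out the arc.

```bash
python3 -c "
import numpy as np
t=np.radians(np.linspace(75,210,25));psi=1.7265
U=70*np.cos(t);Z=70*np.sin(t)
print(np.round(np.c_[np.diff(U)*np.cos(psi),np.diff(U)*np.sin(psi),np.diff(Z)]/10,2).tolist())"
python3 -m creep '{"slide":[[-0.04,0.27,0],[0,0,-2],[0,0,-2],[0,0,-1.5],[0,0,0],[0,0,0],[0,0,0],[0,0,0]],"turn":[-0.003,0,0,0,0,0,0,0],"claw":[0.42,0.42,0.42,0.42,0.2,0.03,0.03,0.03]}' 8
python3 -m creep '{"slide":[[0,0,0],[0,0,0]],"turn":[0,0],"claw":[0.03,0.03]}' 8
```

```text
[[0.1, -0.66, 0.15], [0.11, -0.67, 0.08], [0.11, -0.68, 0.01], [0.11, -0.68, -0.06], [0.1, -0.67, -0.12], [0.1, -0.65, -0.19], [0.1, -0.63, -0.25], [0.09, -0.6, -0.31], [0.09, -0.57, -0.37], [0.08, -0.53, -0.43], [0.08, -0.49, -0.48], [0.07, -0.44, -0.52], [0.06, -0.39, -0.56], [0.05, -0.33, -0.6], [0.04, -0.27, -0.63], [0.03, -0.21, -0.65], [0.02, -0.14, -0.67], [0.01, -0.08, -0.68], [0.0, -0.01, -0.69], [-0.01, 0.06, -0.68], [-0.02, 0.12, -0.68], [-0.03, 0.19, -0.66], [-0.04, 0.25, -0.64], [-0.05, 0.31, -0.61]]
clock: 13.18
eef_pos: [411.0, 130.8, 403.2]
eef_rot: [-3.141, -0.001, 0.154]
wrist_force: [-0.5, 1.0, 2.9]
finger_gap: 9.5
finger_force: 8.0
clock: 13.42
eef_pos: [411.0, 130.8, 403.1]
eef_rot: [-3.141, -0.001, 0.154]
wrist_force: [-1.2, 2.2, 5.6]
finger_gap: 9.8
finger_force: 8.0
```

```bash
python3 -m creep '{"slide":[[0.1,-0.66,0.15],[0.11,-0.67,0.08],[0.11,-0.68,0.01],[0.11,-0.68,-0.06],[0.1,-0.67,-0.12],[0.1,-0.65,-0.19],[0.1,-0.63,-0.25],[0.09,-0.6,-0.31]],"turn":[0,0,0,0,0,0,0,0],"claw":[0.03,0.03,0.03,0.03,0.03,0.03,0.03,0.03]}' 8
python3 -m creep '{"slide":[[0.09,-0.57,-0.37],[0.08,-0.53,-0.43],[0.08,-0.49,-0.48],[0.07,-0.44,-0.52],[0.06,-0.39,-0.56],[0.05,-0.33,-0.6],[0.04,-0.27,-0.63],[0.03,-0.21,-0.65]],"turn":[0,0,0,0,0,0,0,0],"claw":[0.03,0.03,0.03,0.03,0.03,0.03,0.03,0.03]}' 8
```

```text
clock: 14.42
eef_pos: [419.2, 78.0, 395.4]
eef_rot: [3.142, 0.0, 0.154]
wrist_force: [-1.0, 1.5, -0.1]
finger_gap: 9.4
finger_force: 8.0
clock: 15.42
eef_pos: [424.1, 46.0, 352.9]
eef_rot: [-3.141, -0.0, 0.154]
wrist_force: [0.3, 4.3, 0.7]
finger_gap: 9.6
finger_force: 8.0
```

```bash
python3 -m creep '{"slide":[[0.02,-0.14,-0.67],[0.01,-0.08,-0.68],[0,-0.01,-0.69],[-0.01,0.06,-0.68],[-0.02,0.12,-0.68],[-0.03,0.19,-0.66],[-0.04,0.25,-0.64],[-0.05,0.31,-0.61]],"turn":[0,0,0,0,0,0,0,0],"claw":[0.03,0.03,0.03,0.03,0.03,0.03,0.03,0.03]}' 8
python3 -m creep '{"slide":[[0,0,0],[-0.02,0.1,-0.2],[0,0,-0.2],[0,0,0]],"turn":[0,0,0,0],"claw":[0.03,0.03,0.03,0.03]}' 8
```

```text
clock: 16.42
eef_pos: [423.1, 53.7, 300.7]
eef_rot: [-3.141, -0.002, 0.155]
wrist_force: [0.2, -5.3, 14.0]
finger_gap: 9.9
finger_force: 8.0
clock: 16.92
eef_pos: [423.2, 54.0, 297.0]
eef_rot: [3.141, -0.003, 0.155]
wrist_force: [2.1, 0.2, 9.2]
finger_gap: 9.7
finger_force: 8.0
```

```bash
python3 -m creep '{"slide":[[0,0,0],[0,0,0],[0,0,2],[0,0,4],[0,0,4],[0,0,0]],"turn":[0,0,0,0,0,0],"claw":[0.25,0.35,0.35,0.35,0.35,0.35]}' 8
cat > bar.py <<'E'
from h import *
psi=1.7265;u=np.array([np.cos(psi),np.sin(psi)]);v=np.array([-u[1],u[0]])
s=manip.read_state(); im,d,c=shot("wrist","b%d.png"%(s["clock"]*100)); print(s["eef_pos"],"TCP U",s["eef_pos"][:2]@u)
U=c[...,:2]@u;V=c[...,:2]@v;Z=c[...,2]
for a in(-440,-420,-400):
    m=(V>=a)&(V<a+20)&(Z>90)&(Z<160)&(d>0)&(U>-40)&(U<20)
    if m.sum()>5: print("bar",a,m.sum(),np.percentile(U[m],[2,50,98]).round(1),np.percentile(Z[m],[2,50,98]).round(1))
E
python3 bar.py
```

```text
clock: 17.68
eef_pos: [422.8, 54.1, 398.4]
eef_rot: [3.141, -0.004, 0.154]
wrist_force: [-0.5, 0.4, 0.3]
finger_gap: 32.9
finger_force: 0.0
[422.84315024  54.07771745 398.39084096] TCP U -12.149007097551035
bar -440 290 [-17.4 -13.3  -8.4] [120.  122.9 124.7]
bar -420 271 [-17.5 -12.5  -8.3] [119.6 122.9 124.7]
bar -400 87 [-17.5 -13.3  -8.2] [119.8 122.9 124.2]
```

```bash
python3 -m creep '{"slide":[[0,0,0],[0,0,0],[0,0,-2.5],[0,0,-2.5],[0,0,-1.7],[0,0,-0.5],[0,0,-0.3],[0,0,-0.1]],"turn":[0,0,0,0,0,0,0,0],"claw":[0,0,0,0,0,0,0,0]}' 8
python3 -m creep '{"slide":[[0,0,-0.1],[0,0,0],[0,0,0]],"turn":[0,0,0],"claw":[0,0,0]}' 8
```

```text
clock: 18.73
eef_pos: [422.6, 54.1, 322.4]
eef_rot: [3.141, 0.001, 0.154]
wrist_force: [-21.9, -2.0, 43.3]
finger_gap: 0.5
finger_force: 21.3
clock: 19.1
eef_pos: [422.5, 54.1, 322.2]
eef_rot: [3.141, 0.0, 0.155]
wrist_force: [-25.2, -3.1, 48.2]
finger_gap: 0.4
finger_force: 23.8
```

```bash
python3 -m creep '{"slide":[[0,0,0.5],[0,0,2],[0,0,5],[0,0,5],[-1,-4,2],[-1,-5,0],[-1,-5,0],[0,0,0]],"turn":[0,0,0,0,0,0,0,0],"claw":[0,0,0,0,0,0,0,0]}' 8
python3 - <<'E'
from h import *
psi=1.7265;u=np.array([np.cos(psi),np.sin(psi)]);v=np.array([-u[1],u[0]])
for n in("top","side"):
    im,d,c=shot(n); U=c[...,:2]@u;V=c[...,:2]@v;Z=c[...,2]
    m=(abs(V+425)<30)&(Z>90)&(Z<240)&(d>0)&(U>-40)&(U<90)
    if m.sum(): print(n,m.sum(),np.percentile(U[m],[2,50,98]).round(1),np.percentile(Z[m],[2,50,98]).round(1))
    cr=im[120:280,170:330] if n=="top" else im[180:300,200:360]
    cv2.imwrite(f"pics/f_{n}.png",cv2.resize(cr[:120],(480,360),interpolation=cv2.INTER_CUBIC)[:,:,::-1])
a=[cv2.imread(f"pics/f_{n}.png")for n in("top","side")]; cv2.imwrite("pics/final.png",cv2.resize(np.hstack(a),(800,300)))
E
```

```text
clock: 20.1
eef_pos: [392.1, -88.1, 464.6]
eef_rot: [3.141, -0.0, 0.15]
wrist_force: [-0.1, 0.4, -0.7]
finger_gap: 0.1
finger_force: 0.0
top 79 [-16.7 -11.9  -6.9] [117.8 123.5 128.9]
side 53 [-16.1  -8.6  -4.5] [117.7 124.1 128.9]
```

View pics/final.png

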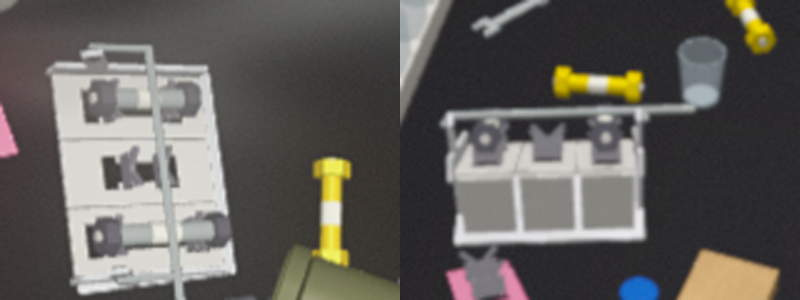

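The picture shows both columns seated, at (145,97) and (160,235) in the left half, with the bail bar down across their tubes. Everything else is in place.

```bash
python3 -c "
from cell import manip
print(manip.sign_off())"
```

```text
the job is handed in; nothing more can be done
None
```

The column is seated in both saddles of its own (medium) slot, the bail is fully down across both columns, and I handed the job in at about 20 s on the robot's clock; no verdict came back.

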